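Clear the collet basket and tighten the collar to its click

ROBOT

A 6-joint arm with a two-finger parallel gripper is mounted at the origin on the work surface. World frame = base frame: x ahead of the robot, y to its left, z up, the work surface at z = 0. Lengths are in m, angles in rad, forces in N, time in s.
With the tool pointing down it reaches from about 0.3 to 0.875 m from the base axis. Payload 6.4 kg.
Tool frame: the origin (TCP) lies on the centre line of the jaws, within the pads' length; the fingertips stand 11 mm ahead of it and the grasp point (between the pads) lies 8 mm behind it (ctrl.tip_reach is the distance from the TCP to the fingertips, in m); z points along the fingers, y is the direction in which the jaws open and shut (so a half turn about z gives the same grasp; the last joint's range is limited). The gripper opens to 85 mm and grips with 20 to 120 N. Pads are 22 mm wide; open, the fingers measure 114 mm over their backs; the gripper's body (76 mm by 85 mm) begins 54 mm behind the grasp point. The pads swing forward as they close: fully open they stand 13 mm farther back than shut.
Start: joints at [-1.501, 0.181, 1.607, -0, 1.354, -0.206], TCP at [0.157, -0.553, 0.242] pointing down, gripper open.
Joint ranges: [-2.99, 2.99], [-0.89, 2.07], [0.3, 2.58], [-1.14, 4.28], [0, 2.63], [-3.12, 3.12]. Speed limits (rad/s): [2.57, 2.57, 3.01, 3.14, 3.14, 3.14].

INTERFACE

Orientations are given as a unit quaternion [w, x, y, z].
In Python, from bench import get_obs, camera, camera_model, ctrl gives the robot as it stands.
- The arm moves only by the shell command python3 -m inch 'ROWS'. ROWS is a JSON object of lists of equal length, an entry for each row: "linear": the shift along the tool's x, y, z in m, a list of three; "rot": the turn, a rotation vector about the tool's x, y, z in rad, a list of three; "claw": the opening, from 0 (shut) to 1 (fully open). A call has exactly 5 rows; each row is the pose to reach, as a shift and turn from the pose commanded when the call began, along the tool's axes at that moment; what a row does not reach only later rows make up. A row lasts 1/8 s, in which the tool goes at most 62.5 mm and 10.7 degrees, less where a joint would pass 70% of its speed; a pose out of reach is approached as far as the arm can. A call with a gripper value outside its range is refused whole. The fingers move at their own pace and stop on an object; the grip force is fixed at half the most. Time passes only in rows, so rows that repeat a pose let the fingers close, or fill a call up. It gives the time, the measured TCP pose, the force and the opening at its end, in the units of the state.
- get_obs(): the state, without advancing time (a new reading comes with each control period).
- camera(name): name is "side" or "top" or "wrist"; returns the picture (420x560x3 uint8, red, green, blue); there is no depth.
- camera_model(name): a dict with "mtx" (3x3 intrinsics, pixels), "eye" and "rotation" of the camera in the world. Camera axes: x right, y down, z forward; pixel columns grow to the right and rows downward; lengths in m; the calibration is good to about 2 mm. A picture is of the moment at which its call begins: read the wrist's pose just before it. camera_model takes no time and is no camera call; for the wrist camera it gives the pose at the moment of the call.
- ctrl.hand_in(): hands the job in, once; it reports no verdict.
The state is a dict: "time_s": time; "q": joint angles; "dq": joint speeds; "joint_efforts": joint torques, N m; "eef_pos": TCP position; "eef_rot": TCP orientation; "wrist_force": force on the tool from outside, world axes, zero at the start; "torque": the same for the moment, N m; "opening": opening from 0.0 (shut) to 1.0 (fully open).
Only numpy, scipy, OpenCV 4.12 (cv2) and the standard library are available. Lean on these libraries where they do the work, as an engineer would, in place of code of your own. Each camera call takes 0.05 s, during which the arm holds its last target. There are 200 camera calls.

TASK

The collet basket stands in the way of the tightening lever: first hang it by its bail on the hook of the yellow-posted stand and let go. Then push the lever clockwise (seen from above) with closed fingers, without gripping it, until the collar is tight and the lever clicks over its detent; stop at the click and do not force it on. Leave the lever clicked over and the other things on the cart where they are.

Things in the scene. Friction and masses are not known exactly. Their poses are not given: they have to be found in the camera images.
- basket: Loose dark-steel basket, 60 x 90 x 166 mm high, 0.3 kg. Origin: centre of underside; y along its length and its bail bar. Tray 45 mm high; fixed uprights at y +-42 mm carry the 10 mm bail bar, centre 115 mm up. On the bar a black upright grip, 16 mm thick (x), 50 wide (y), 119 to 166 mm up: pinch it across x, fingers above the bar. Bail opening: 45 to 110 mm up, 78 mm wide.
- bail (a point): Centre of the basket's 10 mm bail bar, 115 mm above the basket's underside; axes as the basket's.
- hook (a point): Top of the 10 mm hook rod at its lowest point, 145 mm above the table: the bail bar rests here. x runs level along the rod from the upturned tip to the post. The tip ends 36 mm in front (-x), its top 18 mm above this point; the yellow post is 71 mm behind (+x), 162 mm high, on a foot 12 mm thick. Bring the bail (bar along y) in over the tip from its side, then down. Fixed.
- lever_axis (a point): On the upright axis of collar and lever, at the lever's mid height (100 mm). x points outward along the lever. The grey foot below is fixed, 130 mm across; nothing on the axis is higher than 150 mm.
- lever_grip (a point): Pushing place: on the centre line of the lever's round rubber end (28 mm thick, 90 to 175 mm from the axis), 125 mm from the axis; x outward. Pushed clockwise, lever and collar turn together easily (2 to 3 N) for an unknown 0.5 to 1.3 rad; then the collar is tight, the push grows to about 10 N and the lever snaps over.
- lever (a joint): Angle of the lever on the collar, rad, clockwise from above: 0 before the click (lever over the collar's tooth), crest of the detent at 0.35, then it snaps by itself to a hard stop at 0.70 and stays there. Pushing on against that stop forces it.
- drill_chuck: Loose, leave it where it is. Origin: centre of its underside. Dark drill chuck lying on its side, 140 mm long along its x, 54 mm across.
- shell_mill: Loose, leave it where it is. Origin: centre of its underside. Dark round milling cutter, 80 mm across, 55 mm high, standing.
- cutter_box: Loose, leave it where it is. Origin: centre of its underside. Green plastic box, 105 x 42 x 30 mm high.
- big_collet: Loose, leave it where it is. Origin: centre of its underside. Dark collet standing, 52 mm across, 65 mm high.
- arbor: Loose, leave it where it is. Origin: centre of its underside. Bright steel arbor lying on its side, 120 mm long along its x, 48 mm across.
Things that resemble listed ones, but are neither listed nor needed, are in the scene too. Leave any green look-alike of the basket alone. Leave any pink look-alike of the part that bears hook alone.

How it is judged:
By the outcome, as a careful person would: the job done as asked, in the order asked, and still so for the second after the job is handed in, with the robot touching nothing.
It also fails if it takes over 64 s, if anything falls off the work surface, if the arm or the gripper's body presses on something with over 40 N, if the wrist force passes 120 N, or if a joint passes its speed limit or range.

## Working session

There is one attempt and no reset: what is moved stays moved. The work goes in short steps, Python scripts to look and compute and a shell command to move; the robot and the scene stay as the last step left them, time stands still between calls to the robot, and variables do not carry over. Pictures are saved under pics/ and viewed, on a budget of 10 in all, crops included, one or two more only if the job needs it, and the job is handed in when it is done.

```bash
ls; mkdir -p pics; python3 - <<'E'
from bench import *
import cv2,numpy as np
np.set_printoptions(precision=4,suppress=True)
o=get_obs();print(o)
for n in("top","side"):
    m=camera_model(n);print(n,m)
    im=camera(n)[:,:,::-1];cv2.imwrite(f"pics/{n}0.png",im)
E
```

```text
pics
{'time_s': 0.0, 'q': array([-1.5013,  0.1816,  1.608 ,  0.    ,  1.3538, -0.2063]), 'dq': array([ 0.0002,  0.0007,  0.0012,  0.0003, -0.0025, -0.0001]), 'joint_efforts': array([  0.0004, -44.488 , -35.1329,  -0.0003,   0.0092,   0.    ]), 'eef_pos': array([ 0.1566, -0.5527,  0.2414]), 'eef_rot': array([-0.0009,  0.9905,  0.1375,  0.0001]), 'wrist_force': array([-0.7482, -0.708 ,  0.3926]), 'torque': array([ 0.0134, -0.0682,  0.0606]), 'opening': 1.0003462314141305}
top {'mtx': array([[387.2169,   0.    , 282.7833],
       [  0.    , 387.2169, 209.9259],
       [  0.    ,   0.    ,   1.    ]]), 'eye': array([0.3597, 0.0528, 1.2031]), 'rotation': array([ 0.0563, -0.7018,  0.7084, -0.0493])}
side {'mtx': array([[386.8854,   0.    , 273.9499],
       [  0.    , 386.8854, 211.6599],
       [  0.    ,   0.    ,   1.    ]]), 'eye': array([ 0.4492, -0.7895,  0.6205]), 'rotation': array([-0.4924,  0.8687, -0.0482,  0.0252])}
```

View pics/top0.png

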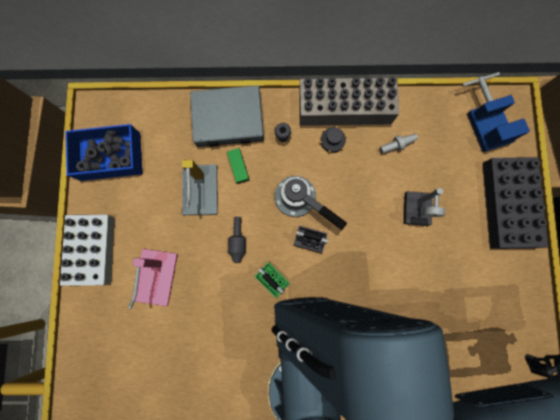

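View pics/side0.png

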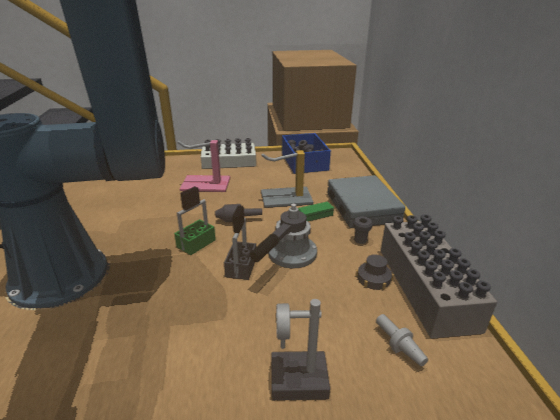

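Candidates: for the basket, dark at top (311,239) / side (240,255), or the green look-alike at top (272,279) / side (195,235). For the stand, yellow post at top (192,165) / side (300,175), or the pink one at top (150,265) / side (215,160). By the description I choose the dark basket and the yellow post. I'll check that in a close crop.

```bash
cat > h.py <<'E'
import numpy as np,cv2
from scipy.spatial.transform import Rotation as R
from bench import *
np.set_printoptions(precision=4,suppress=True)
def rot(q): return R.from_quat(np.roll(q,-1))
def ray(m,uv):
    d=np.linalg.inv(m["mtx"])@np.r_[uv,1.]
    return np.array(m["eye"]),rot(m["rotation"]).apply(d)
def plane(m,uv,z):
    e,d=ray(m,uv);return e+d*(z-e[2])/d[2]
def proj(m,p):
    c=rot(m["rotation"]).inv().apply(np.array(p)-m["eye"]);c=m["mtx"]@c;return c[:2]/c[2]
def tri(ma,a,mb,b):
    e,d=ray(ma,a);f,g=ray(mb,b)
    s=np.linalg.lstsq(np.c_[d,-g],f-e,rcond=None)[0];p,q=e+s[0]*d,f+s[1]*g
    return (p+q)/2,np.linalg.norm(p-q)
E
python3 - <<'E'
from h import *
a=cv2.imread("pics/top0.png")[145:305,170:360];b=cv2.imread("pics/side0.png")[140:285,180:340]
A=cv2.resize(a,None,fx=4,fy=4,interpolation=2)[:600];A=cv2.resize(a,(418,352),interpolation=2);B=cv2.resize(b,(382,346),interpolation=2)
c=np.zeros((352,800,3),np.uint8);c[:,:418]=A;c[:346,418:]=B
cv2.imwrite("pics/crop1.png",c)
E
```

```text
(no output)
```

View pics/crop1.png

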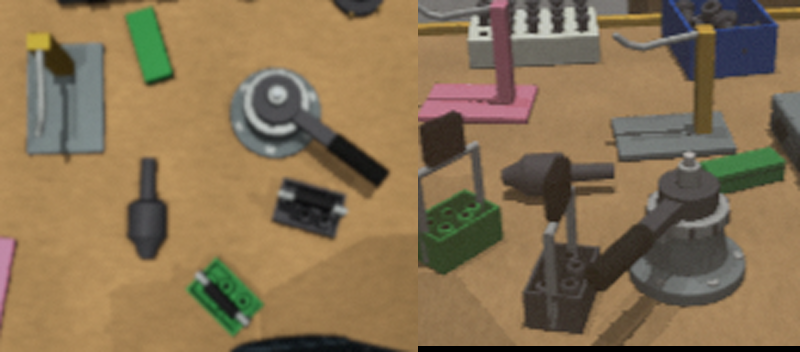

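The crop confirms both choices. The dark basket's bail bar ends are at top ≈(298,230) and (326,240). The yellow post top is at top (187,164), with the rod tip at about (188,205). The lever axis cap is at (296,187) and the lever's rubber end at about (341,225).

```bash
python3 - <<'E'
from h import *
t,s=camera_model("top"),camera_model("side")
a=cv2.imread("pics/top0.png");b=cv2.imread("pics/side0.png")
def blob(im,mask,x0,y0,x1,y1):
    m=np.zeros(mask.shape,np.uint8);m[y0:y1,x0:x1]=mask[y0:y1,x0:x1]*255
    c=max(cv2.findContours(m,0,2)[0],key=cv2.contourArea);return c
hs=cv2.cvtColor(a,40).astype(int);v=hs[...,2];sat=hs[...,1];g=a.astype(int)
# yellow post top
c=blob(a,(hs[...,0]>20)&(hs[...,0]<35)&(sat>170)&(v>120),175,150,200,175);r=cv2.minAreaRect(c);print("ytop",r)
# basket
m=(sat<90)&(v<200)
c=blob(a,m,290,222,330,258);r=cv2.minAreaRect(c);print("basket",r)
c=blob(a,v<45,290,222,330,258);r=cv2.minAreaRect(c);print("grip",r);gp=plane(t,r[0],.166);print("grip",gp)
e=[plane(t,u,.115) for u in((297.7,230),(325.9,240.5))];print("bail",e,np.linalg.norm(e[0]-e[1]),(e[0]+e[1])/2,"yaw(y axis)",np.arctan2(*(e[0]-e[1])[1::-1]))
print("lever axis",plane(t,(295.9,187.3),.15),tri(t,(295.9,187.3),s,(293.1,204.9)))
c=blob(a,v<45,300,185,350,232);r=cv2.minAreaRect(c);print("rubber",r,plane(t,r[0],.1))
print("post",plane(t,(187.3,163.6),.162),tri(t,(187.3,163.6),s,(300.6,151.7)))
print("tip",plane(t,(188.2,205.5),.158),tri(t,(188.2,205.5),s,(262.9,155.9)))
print("griptop",tri(t,(311.8,232.5),s,(238.6,209.1)))
# stand foot
c=blob(a,(sat<90)&(v>60),175,150,222,218);r=cv2.minAreaRect(c);print("foot",r,[plane(t,p,.012)[:2] for p in cv2.boxPoints(r)])
for n,p in dict(chuck=(237,240),green=(272,280),box=(237.5,166)).items(): print(n,plane(t,p,.03))
E
```

```text
ytop ((188.0, 164.0), (6.0, 8.0), 90.0)
basket ((310.8773498535156, 239.17926025390625), (32.5544548034668, 20.466724395751953), 15.945395469665527)
grip ((310.3999938964844, 238.2000274658203), (26.487150192260742, 15.962454795837402), 15.255120277404785)
grip [ 0.4385 -0.0109  0.166 ]
bail [array([0.4659, 0.0213, 0.115 ]), array([ 0.4356, -0.0573,  0.115 ])] 0.08429125498506877 [ 0.4507 -0.018   0.115 ] yaw(y axis) 1.2028809631576225
lever axis [0.5814 0.0256 0.15  ] (array([0.5831, 0.0255, 0.1456]), np.float64(0.0015818347727301724))
rubber ((331.9000549316406, 217.30001831054688), (28.60000228881836, 7.800000190734863), 36.86989974975586) [ 0.503  -0.0777  0.1   ]
post [0.6492 0.3264 0.162 ] (array([0.6515, 0.3269, 0.16  ]), np.float64(0.003339402360522076))
tip [0.532  0.3217 0.158 ] (array([0.5337, 0.3228, 0.1537]), np.float64(0.0019393927256160268))
griptop (array([ 0.4518, -0.015 ,  0.1668]), np.float64(0.0037751712557465645))
foot ((199.5, 189.5), (51.0, 35.0), 90.0) [array([0.6898, 0.3827]), array([0.6885, 0.2713]), array([0.5252, 0.2686]), array([0.5263, 0.3777])]
chuck [0.4455 0.2033 0.03  ]
green [0.3252 0.0977 0.03  ]
box [0.6764 0.2038 0.03  ]
```

```bash
cat >> h.py <<'E'
def go(p,yaw):  # tool straight down, tool y at world heading yaw (deg); prints linear, rot in tool axes
    o=get_obs();c=rot(o["eef_rot"]);y=np.radians(yaw)
    Y=np.r_[np.cos(y),np.sin(y),0];Z=np.r_[0,0,-1.];X=np.cross(Y,Z)
    T=R.from_matrix(np.c_[X,Y,Z])
    cy=c.as_matrix()[:,1]
    print("at",o["eef_pos"],"yawy",np.degrees(np.arctan2(cy[1],cy[0])),"t",o["time_s"],"F",o["wrist_force"],"open",o["opening"])
    print("linear",c.inv().apply(np.array(p)-o["eef_pos"]),"rot",(c.inv()*T).as_rotvec(),"row limit .0625 m,.187 rad")
E
python3 -c "
from h import *
go([.40,-.02,.33],-20)"
```

```text
at [ 0.1566 -0.5528  0.2415] yawy -74.19713068332264 t 0.1 F [ 0.0018 -0.4891  0.1899] open 1.0022903748905116
linear [ 0.3794 -0.4465 -0.0877] rot [-0.0013 -0.001  -0.9459] row limit .0625 m,.187 rad
```

```bash
python3 -m inch '{"linear":[[0.03,-0.04,-0.02],[0.08,-0.09,-0.04],[0.12,-0.13,-0.06],[0.16,-0.18,-0.08],[0.19,-0.22,-0.087]],"rot":[[0,0,-0.1],[0,0,-0.2],[0,0,-0.3],[0,0,-0.4],[0,0,-0.5]],"claw":[1,1,1,1,1]}'
python3 -c "
from h import *
go([.40,-.02,.33],-20)"
```

```text
time_s: 0.72
eef_pos: [0.2797, -0.289, 0.3299]
eef_rot: [0.001, 0.925, 0.38, 0.0]
wrist_force: [0.2, -0.4, 0.2]
opening: 0.997
at [ 0.2797 -0.289   0.3299] yawy -45.39163281835759 t 0.725 F [ 0.2096 -0.3617  0.226 ] open 0.9965461363297973
linear [ 0.2745 -0.1071 -0.0002] rot [ 0.0011  0.0003 -0.4432] row limit .0625 m,.187 rad
```

```bash
python3 -m inch '{"linear":[[0.055,-0.021,0],[0.11,-0.043,0],[0.165,-0.064,0],[0.22,-0.086,0],[0.274,-0.107,0]],"rot":[[0,0,-0.09],[0,0,-0.18],[0,0,-0.27],[0,0,-0.36],[0,0,-0.443]],"claw":[1,1,1,1,1]}'
python3 - <<'E'
from h import *
go([.45,-.016,.33],-20)
m=camera_model("wrist");print(m);cv2.imwrite("pics/w1.png",camera("wrist")[:,:,::-1])
for p in([.45,-.016,.166],[.4518,-.015,.166]):print(proj(m,p))
E
```

```text
time_s: 1.35
eef_pos: [0.4001, -0.0204, 0.3291]
eef_rot: [0.0, 0.819, 0.574, 0.0]
wrist_force: [1.4, -0.3, -0.7]
opening: 0.998
at [ 0.4001 -0.0204  0.3291] yawy -20.0041620246561 t 1.35 F [ 1.3645 -0.2635 -0.6903] open 0.9982402854814608
linear [ 0.0211  0.0454 -0.0008] rot [ 0.0006  0.0001 -0.0001] row limit .0625 m,.187 rad
{'mtx': array([[312.6457,   0.    , 283.744 ],
       [  0.    , 312.6457, 213.6493],
       [  0.    ,   0.    ,   1.    ]]), 'eye': array([0.4269, 0.0529, 0.4606]), 'rotation': array([ 0.152 ,  0.973 , -0.1714, -0.0266])}
[331.1559 176.2258]
[332.6504 174.6094]
```

View pics/w1.png

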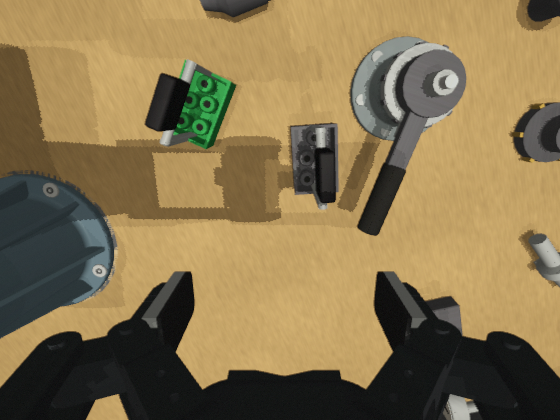

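The wrist view shows the basket at about (315,160), with its bar ends near (321,130) and (322,206) and its black grip near (326,175). It is aligned with the jaws to within a few degrees.

```bash
python3 - <<'E'
from h import *
w=camera_model("wrist");t=camera_model("top");a=cv2.imread("pics/w1.png")
A,B=plane(w,(321,130),.115),plane(w,(322.5,206),.115);d=A-B
print(A,B,np.linalg.norm(d),(A+B)/2,"bar heading",np.degrees(np.arctan2(d[1],d[0])))
hs=cv2.cvtColor(a,40);m=np.zeros(a.shape[:2],np.uint8);m[120:212,285:345]=(hs[120:212,285:345,2]<45)*255
c=max(cv2.findContours(m,0,1)[0],key=cv2.contourArea);print("grip",cv2.minAreaRect(c))
q=cv2.approxPolyDP(c,3,True)[:,0];print(q.tolist());
for p in q:print(p,plane(w,p.astype(float),.166),plane(w,p.astype(float),.119))
# tray lower/outer edges at z=.045
m2=np.zeros(a.shape[:2],np.uint8);m2[110:212,280:345]=((hs[110:212,280:345,1]<70))*255
c=max(cv2.findContours(m2,0,1)[0],key=cv2.contourArea);r=cv2.minAreaRect(c);print("tray",r)
print([plane(w,p.astype(float),.045)[:2] for p in cv2.boxPoints(r)])
# lever in wrist
print("axis",plane(w,(446,82),.15),"rubber end",plane(w,(372,228),.1))
E
```

```text
[0.46   0.0315 0.115 ] [ 0.4364 -0.0499  0.115 ] 0.08472157973629682 [ 0.4482 -0.0092  0.115 ] bar heading 73.80776192009802
grip ((323.7802734375, 165.15052795410156), (73.89546966552734, 21.334716796875), 88.49256896972656)
[[333, 128], [331, 147], [315, 148], [313, 154], [316, 191], [322, 202], [334, 201]]
[333 128] [0.466  0.0336 0.166 ] [0.4722 0.0295 0.119 ]
[331 147] [0.4594 0.0179 0.166 ] [0.4645 0.0114 0.119 ]
[315 148] [0.4451 0.022  0.166 ] [0.448  0.0161 0.119 ]
[313 154] [0.4417 0.0173 0.166 ] [0.444  0.0107 0.119 ]
[316 191] [ 0.4336 -0.0173  0.166 ] [ 0.4346 -0.0295  0.119 ]
[322 202] [ 0.4358 -0.0298  0.166 ] [ 0.4371 -0.0439  0.119 ]
[334 201] [ 0.4472 -0.0327  0.166 ] [ 0.4503 -0.0473  0.119 ]
tray ((314.0, 166.0), (46.0, 86.0), 0.0)
[array([ 0.3957, -0.0615]), array([0.433 , 0.0469]), array([0.4885, 0.0274]), array([ 0.4559, -0.0827])]
axis [0.578  0.0368 0.15  ] rubber end [ 0.4858 -0.1016  0.1   ]
```

```bash
python3 -m inch '{"linear":[[0.02,0.045,0],[0.02,0.045,0.03],[0.02,0.045,0.08],[0.02,0.045,0.13],[0.02,0.045,0.13]],"rot":[[0,0,-0.035],[0,0,-0.035],[0,0,-0.035],[0,0,-0.035],[0,0,-0.035]],"claw":[0.75,0.75,0.75,0.75,0.75]}'
python3 - <<'E'
from h import *
go([.451,-.017,.142],-18)
m=camera_model("side");im=camera("side")[:,:,::-1];w=camera("wrist")[:,:,::-1]
c=np.zeros((420,800,3),np.uint8);c[:,:400]=cv2.resize(im[150:310,160:312],(400,420),interpolation=2);c[:300,400:]=cv2.resize(w,(400,300));cv2.imwrite("pics/s2.png",c)
E
```

```text
time_s: 2.02
eef_pos: [0.4459, -0.0181, 0.1955]
eef_rot: [-0.004, 0.81, 0.587, -0.003]
wrist_force: [-0.5, -0.6, 0.6]
opening: 0.746
at [ 0.4459 -0.0181  0.1955] yawy -18.165572358029856 t 2.025 F [-0.5136 -0.5961  0.6284] open 0.7464132560446004
linear [0.0027 0.005  0.0535] rot [-0.0092  0.0001 -0.0029] row limit .0625 m,.187 rad
```

View pics/s2.png

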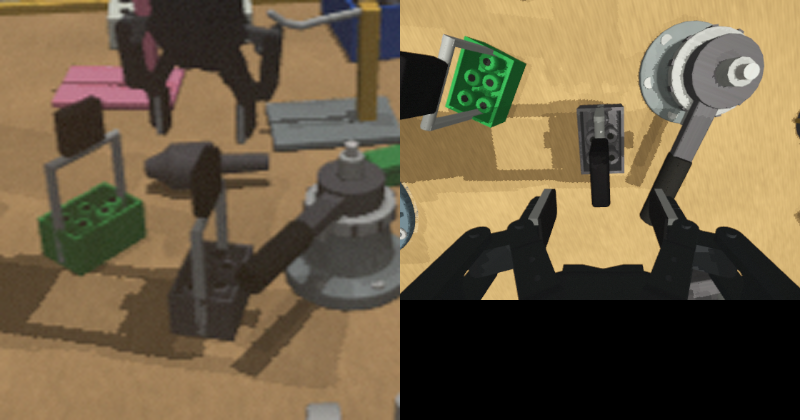

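The grip at wrist-tile (600,170) lies midway between the jaws (about 540 and 670), so I'll descend and close.

```bash
python3 -m inch '{"linear":[[0.003,0.004,0.025],[0.003,0.004,0.053],[0.003,0.004,0.053],[0.003,0.004,0.053],[0.003,0.004,0.053]],"rot":[[0.0,0,0],[0.0,0,0],[0.0,0,0],[0.0,0,0],[0.0,0,0]],"claw":[0.75,0.75,0.5,0,0]}'
python3 -m inch '{"linear":[[0,0,0],[0,0,0],[0,0,0],[0,0,0],[0,0,0]],"rot":[[0,0,0],[0,0,0],[0,0,0],[0,0,0],[0,0,0]],"claw":[0,0,0,0,0]}'
python3 - <<'E'
from h import *
go([.451,-.017,.242],-18)
w=camera("wrist")[:,:,::-1];cv2.imwrite("pics/w2.png",w)
E
```

```text
time_s: 2.75
eef_pos: [0.4549, -0.0178, 0.148]
eef_rot: [0.001, 0.81, 0.587, 0.001]
wrist_force: [-3.1, 2.0, -1.2]
opening: 0.176
time_s: 3.38
eef_pos: [0.4549, -0.0182, 0.1477]
eef_rot: [0.001, 0.81, 0.587, 0.001]
wrist_force: [-1.3, -2.0, 7.2]
opening: 0.173
at [ 0.4549 -0.0182  0.1477] yawy -18.163224842234186 t 3.375 F [-1.2822 -2.0334  7.2166] open 0.17344128473023612
linear [-0.0002 -0.0038 -0.0943] rot [ 0.003   0.0005 -0.0028] row limit .0625 m,.187 rad
```

```bash
python3 -m inch '{"linear":[[0,0,-0.015],[0,0,-0.04],[0,0,-0.07],[0,0,-0.1],[0,0,-0.1]],"rot":[[0,0,0],[0,0,0],[0,0,0],[0,0,0],[0,0,0]],"claw":[0,0,0,0,0]}'
python3 - <<'E'
from h import *
go([.45,.324,.25],1)
s=camera("side")[:,:,::-1];w=camera("wrist")[:,:,::-1]
c=np.zeros((420,800,3),np.uint8);c[:,:400]=cv2.resize(s[130:290,160:312],(400,420),interpolation=2);c[:300,400:]=cv2.resize(w,(400,300));cv2.imwrite("pics/s3.png",c)
E
```

```text
time_s: 4.05
eef_pos: [0.4552, -0.0178, 0.249]
eef_rot: [0.002, 0.81, 0.587, 0.002]
wrist_force: [0.4, -0.9, -2.3]
opening: 0.176
at [ 0.4552 -0.0178  0.249 ] yawy -18.151191271590307 t 4.05 F [ 0.3958 -0.95   -2.2772] open 0.17645524568428544
linear [ 0.3232 -0.1114 -0.0015] rot [ 0.0056  0.0006 -0.3342] row limit .0625 m,.187 rad
```

View pics/s3.png

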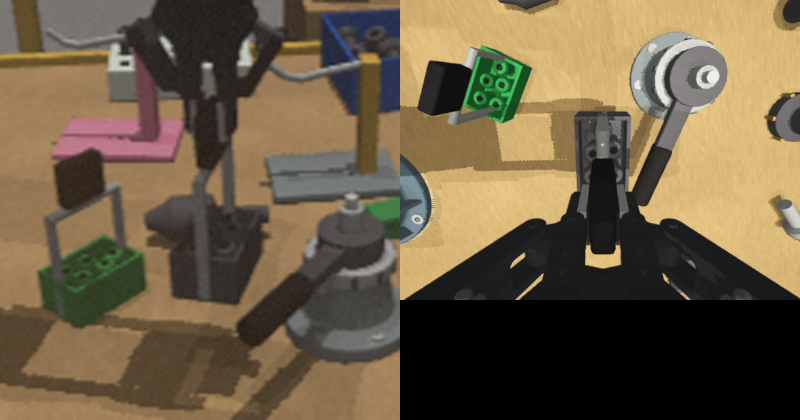

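The basket is held upright and clear of the table (wrist tile: grip at (600,205) between the fingers). Next is the standoff in front of the hook tip.

```bash
python3 -m inch '{"linear":[[0.03,-0.01,0],[0.08,-0.027,0],[0.135,-0.046,0],[0.19,-0.065,0],[0.245,-0.084,0]],"rot":[[0,0,-0.03],[0,0,-0.08],[0,0,-0.14],[0,0,-0.2],[0,0,-0.26]],"claw":[0,0,0,0,0]}'
python3 -c "
from h import *
go([.45,.324,.222],1)"
```

```text
time_s: 4.78
eef_pos: [0.449, 0.2431, 0.2443]
eef_rot: [-0.001, 0.726, 0.687, -0.001]
wrist_force: [1.6, -0.4, -1.2]
opening: 0.178
at [0.449  0.2431 0.2443] yawy -3.161303890352192 t 4.775 F [ 1.6196 -0.4223 -1.1931] open 0.17786563010050965
linear [ 0.0809 -0.0034  0.0222] rot [-0.0028  0.0009 -0.0726] row limit .0625 m,.187 rad
```

```bash
python3 -m inch '{"linear":[[0.04,-0.002,0.005],[0.07,-0.003,0.015],[0.081,-0.003,0.022],[0.081,-0.003,0.022],[0.081,-0.003,0.022]],"rot":[[0,0,-0.04],[0,0,-0.073],[0,0,-0.073],[0,0,-0.073],[0,0,-0.073]],"claw":[0,0,0,0,0]}'
python3 - <<'E'
from h import *
go([.574,.324,.222],1)
t=camera("top")[:,:,::-1];s=camera("side")[:,:,::-1]
c=np.zeros((480,800,3),np.uint8);c[:,:400]=cv2.resize(s[100:220,220:320],(400,480),interpolation=2);c[:,400:]=cv2.resize(t[150:270,150:250],(400,480),interpolation=2);cv2.imwrite("pics/s4.png",c)
E
```

```text
time_s: 5.4
eef_pos: [0.452, 0.3215, 0.2239]
eef_rot: [0.0, 0.702, 0.712, -0.0]
wrist_force: [0.8, 0.8, -2.2]
opening: 0.173
at [0.452  0.3215 0.2239] yawy 0.8538169459111946 t 5.4 F [ 0.7773  0.7583 -2.185 ] open 0.1729107041784621
linear [0.0007 0.1221 0.0018] rot [-0.0006  0.0007 -0.0026] row limit .0625 m,.187 rad
```

View pics/s4.png

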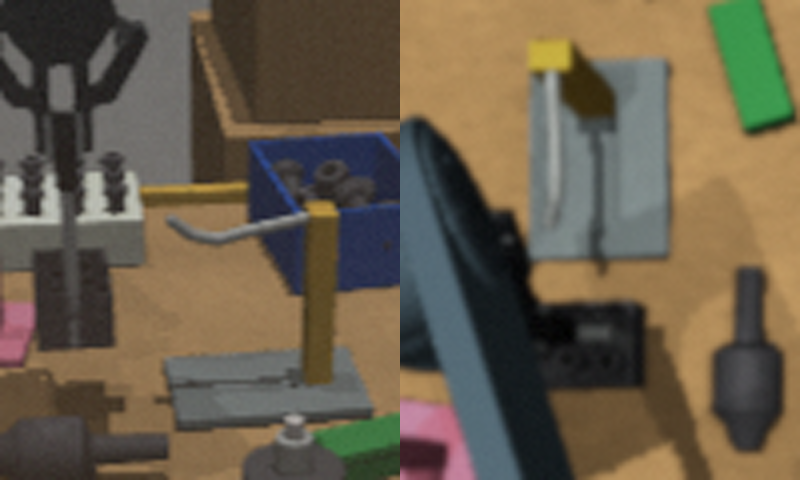

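```bash
python3 - <<'E'
from h import *
t,s=camera_model("top"),camera_model("side")
print("tray -y end",plane(t,(210.5,236),.121))
def ony(m,uv,y):
    e,d=ray(m,uv);return e+d*(y-e[1])/d[1]
print("dip top",ony(s,(220+210/4,100+234/4),.323),"tip",ony(s,(220+168/4,100+218/4),.323),"post top",ony(s,(220+320/4,100+207/4),.326))
print("bar?",ony(s,(220+65/4,100+190/4),.323))
print("rod top view tip",plane(t,(150+554/4,150+224/4),.158),"mid",plane(t,(150+553/4,150+150/4),.147),"post",plane(t,(150+551/4,150+55/4),.162))
print("basket now in side px",[proj(s,p) for p in([.452,.3215,.191],[.452,.3215,.241],[.452,.2765,.076])])
E
```

```text
tray -y end [0.4508 0.2661 0.121 ]
dip top [0.5644 0.323  0.1436] tip [0.5319 0.323  0.1586] post top [0.6511 0.326  0.1607]
bar? [0.4541 0.323  0.1851]
rod top view tip [0.5277 0.0468 0.158 ] mid [0.5816 0.0468 0.147 ] post [0.6456 0.0476 0.162 ]
basket now in side px [array([235.4507, 145.8653]), array([234.5234, 129.8671]), array([237.8474, 186.5739])]
```

```bash
python3 -m inch '{"linear":[[0.006,0.02,0],[0.006,0.05,0],[0.006,0.08,0],[0.006,0.105,0],[0.006,0.118,0]],"rot":[[0,0,0],[0,0,0],[0,0,0],[0,0,0],[0,0,0]],"claw":[0,0,0,0,0]}'
python3 - <<'E'
from h import *
go([.570,.328,.183],1)
t=camera("top")[:,:,::-1];s=camera("side")[:,:,::-1]
c=np.zeros((480,800,3),np.uint8);c[:,:400]=cv2.resize(s[100:220,220:320],(400,480),interpolation=2);c[:,400:]=cv2.resize(t[150:270,150:250],(400,480),interpolation=2);cv2.imwrite("pics/s5.png",c)
E
```

```text
time_s: 6.12
eef_pos: [0.5712, 0.3294, 0.2245]
eef_rot: [0.0, 0.702, 0.712, 0.0]
wrist_force: [-0.6, 0.8, -2.1]
opening: 0.175
at [0.5712 0.3294 0.2245] yawy 0.8143031863197863 t 6.125 F [-0.5625  0.7812 -2.097 ] open 0.1750983792904306
linear [-0.0014 -0.0013  0.0415] rot [ 0.0006 -0.0001 -0.0032] row limit .0625 m,.187 rad
```

View pics/s5.png

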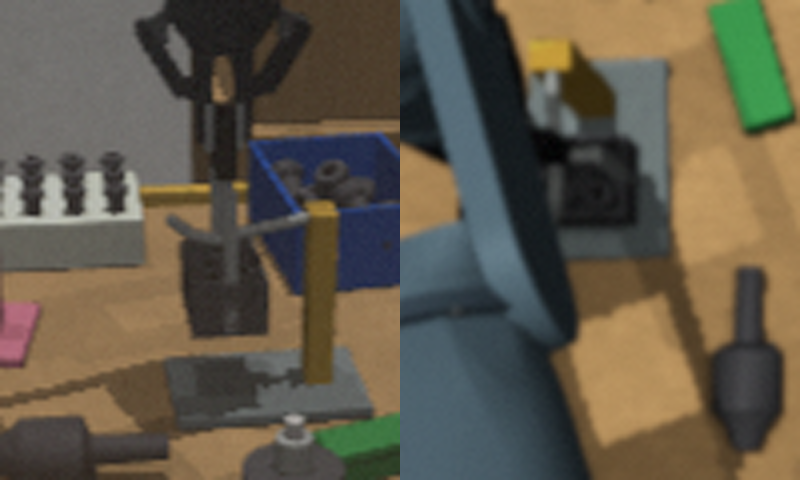

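The bail is over the rod: the side tile shows the near upright at (225,220) crossing just above the dip at (215,238), and nothing is touching. Lowering.

```bash
python3 -m inch '{"linear":[[-0.001,-0.002,0.01],[-0.001,-0.002,0.022],[-0.001,-0.002,0.032],[-0.001,-0.002,0.036],[-0.001,-0.002,0.038]],"rot":[[0,0,0],[0,0,0],[0,0,0],[0,0,0],[0,0,0]],"claw":[0,0,0,0,0]}'
python3 -m inch '{"linear":[[0,0,0.001],[0,0,0.002],[0,0,0.003],[0,0,0.004],[0,0,0.004]],"rot":[[0,0,0],[0,0,0],[0,0,0],[0,0,0],[0,0,0]],"claw":[0,0,0,0,0]}'
```

```text
time_s: 6.85
eef_pos: [0.5677, 0.3294, 0.1858]
eef_rot: [-0.0, 0.701, 0.713, -0.0]
wrist_force: [-0.5, 0.6, -1.6]
opening: 0.177
time_s: 7.48
eef_pos: [0.568, 0.3294, 0.1826]
eef_rot: [0.0, 0.701, 0.713, 0.0]
wrist_force: [-1.2, 0.1, -0.7]
opening: 0.173
```

```bash
python3 -m inch '{"linear":[[0,0,0.001],[0,0,0.002],[0,0,0.002],[0,0,0.002],[0,0,0.002]],"rot":[[0,0,0],[0,0,0],[0,0,0],[0,0,0],[0,0,0]],"claw":[0,0,0,0,0]}'
python3 - <<'E'
from h import *
s=camera("side")[:,:,::-1];t=camera("top")[:,:,::-1]
c=np.zeros((480,800,3),np.uint8);c[:,:400]=cv2.resize(s[100:220,220:320],(400,480),interpolation=2);c[:,400:]=cv2.resize(t[150:270,150:250],(400,480),interpolation=2);cv2.imwrite("pics/s6.png",c)
E
```

```text
time_s: 8.1
eef_pos: [0.5682, 0.3295, 0.1823]
eef_rot: [0.0, 0.701, 0.713, 0.001]
wrist_force: [-4.6, -1.9, 9.5]
opening: 0.177
```

View pics/s6.png

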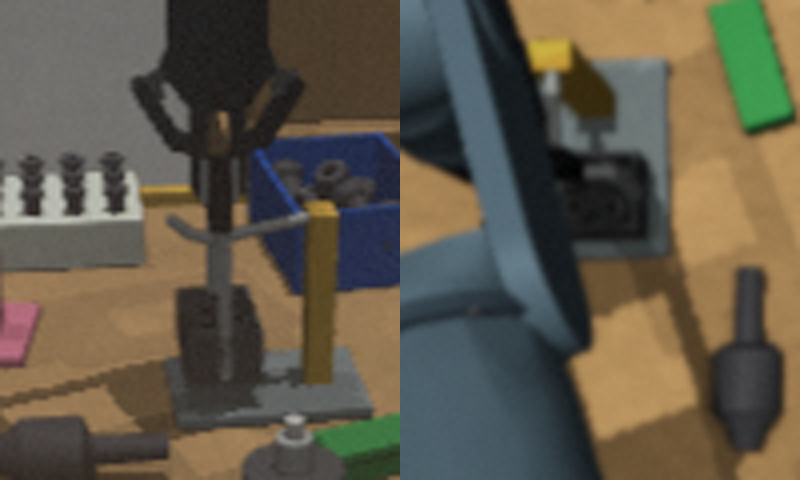

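Resting contact (+9.5 N), and the bar is in the dip. I'll relieve it by 1–2 mm, open gently and withdraw straight up.

```bash
python3 -m inch '{"linear":[[0,-0.001,-0.001],[0,-0.002,-0.0015],[0,-0.002,-0.0015],[0,-0.002,-0.0015],[0,-0.002,-0.0015]],"rot":[[0,0,0],[0,0,0],[0,0,0],[0,0,0],[0,0,0]],"claw":[0,0,0,0.25,0.35]}'
python3 -m inch '{"linear":[[0,0,0],[0,0,0],[0,0,0],[0,0,0],[0,0,0]],"rot":[[0,0,0],[0,0,0],[0,0,0],[0,0,0],[0,0,0]],"claw":[0.5,0.6,0.7,0.7,0.7]}'
python3 -m inch '{"linear":[[0,0,-0.01],[0,0,-0.03],[0,0,-0.06],[0,0,-0.1],[0,0,-0.14]],"rot":[[0,0,0],[0,0,0],[0,0,0],[0,0,0],[0,0,0]],"claw":[0.7,0.7,0.7,0.7,0.7]}'
python3 - <<'E'
from h import *
go([.38,-.16,.32],0)
s=camera("side")[:,:,::-1];t=camera("top")[:,:,::-1]
cv2.imwrite("pics/top7.png",t);cv2.imwrite("pics/side7.png",s)
c=np.zeros((480,800,3),np.uint8);c[:,:400]=cv2.resize(s[100:220,220:320],(400,480),interpolation=2);c[:,400:]=cv2.resize(t[150:270,150:250],(400,480),interpolation=2);cv2.imwrite("pics/s7.png",c)
E
```

```text
time_s: 8.82
eef_pos: [0.5649, 0.3292, 0.1806]
eef_rot: [-0.001, 0.701, 0.713, -0.001]
wrist_force: [0.5, -0.4, 0.2]
opening: 0.35
time_s: 9.45
eef_pos: [0.5659, 0.3294, 0.1817]
eef_rot: [0.0, 0.701, 0.713, 0.0]
wrist_force: [-0.0, 0.2, -0.7]
opening: 0.702
time_s: 10.07
eef_pos: [0.5659, 0.3294, 0.3249]
eef_rot: [0.0, 0.701, 0.713, 0.001]
wrist_force: [0.8, 0.3, -0.2]
opening: 0.698
at [0.5659 0.3294 0.3249] yawy 0.9197071019402563 t 10.075 F [ 0.8196  0.2816 -0.233 ] open 0.6981100687497229
linear [-0.4864 -0.1937  0.0042] rot [ 0.0019 -0.0007  0.0161] row limit .0625 m,.187 rad
```

View pics/s7.png

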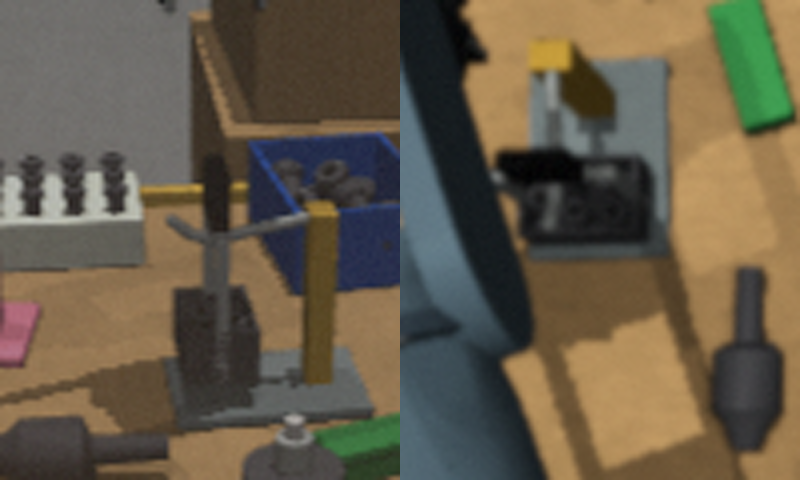

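The basket hangs free: in the side tile the bail is in the dip at (215,238) and the grip stands upright at (215,190). That makes 10 pictures viewed. Next I go to the push side of the lever, axis ≈(.582,.0256), heading ≈−127°.

```bash
python3 -m inch '{"linear":[[-0.05,-0.005,0.0],[-0.11,-0.01,0.005],[-0.17,-0.015,0.01],[-0.23,-0.015,0.02],[-0.29,-0.015,0.03]],"rot":[[0,0,-0.17],[0,0,-0.35],[0,0,-0.52],[0,0,-0.7],[0,0,-0.85]],"claw":[0,0,0,0,0]}'
python3 - <<'E'
from h import *
go([.543,-.101,.25],53)
t,s=camera_model("top"),camera_model("side")
im=cv2.imread("pics/top7.png");si=cv2.imread("pics/side7.png")
# lever direction from side view: dark rubber
v=cv2.cvtColor(si,40)[...,2];m=np.zeros(v.shape,np.uint8);m[215:270,235:296]=(v[215:270,235:296]<50)*255
c=max(cv2.findContours(m,0,1)[0],key=cv2.contourArea);r=cv2.minAreaRect(c);print(r,plane(s,r[0],.1))
v=cv2.cvtColor(im,40)[...,2];m=np.zeros(v.shape,np.uint8);m[185:235,305:352]=(v[185:235,305:352]<50)*255
c=max(cv2.findContours(m,0,1)[0],key=cv2.contourArea);r=cv2.minAreaRect(c);print(r,plane(t,r[0],.11))
E
```

```text
time_s: 10.8
eef_pos: [0.5554, 0.0385, 0.2928]
eef_rot: [0.001, 0.342, 0.94, 0.0]
wrist_force: [-0.0, -0.4, -0.3]
opening: -0.0
at [0.5554 0.0385 0.2928] yawy 49.95941896082002 t 10.8 F [-0.0155 -0.4189 -0.2944] open -0.0004809286123271661
linear [-0.0802 -0.1148  0.0428] rot [ 0.0011  0.0018 -0.0531] row limit .0625 m,.187 rad
((264.55841064453125, 247.566162109375), (9.968432426452637, 32.81643295288086), 48.57633590698242) [ 0.5033 -0.0804  0.1   ]
((331.89349365234375, 217.3397216796875), (28.598962783813477, 8.061755180358887), 35.83765411376953) [ 0.5015 -0.0765  0.11  ]
```

```bash
python3 -m inch '{"linear":[[-0.03,-0.04,0],[-0.06,-0.085,0.02],[-0.08,-0.115,0.043],[-0.08,-0.115,0.09],[-0.08,-0.115,0.12]],"rot":[[0,0,-0.05],[0,0,-0.05],[0,0,-0.05],[0,0,-0.05],[0,0,-0.05]],"claw":[0,0,0,0,0]}'
python3 - <<'E'
from h import *
go([.543,-.101,.095],53)
E
```

```text
time_s: 11.42
eef_pos: [0.5411, -0.0999, 0.1706]
eef_rot: [-0.0, 0.322, 0.947, 0.0]
wrist_force: [-0.7, 0.6, 0.2]
opening: -0.002
at [ 0.5411 -0.0999  0.1706] yawy 52.39265544684622 t 11.425 F [-0.7409  0.6462  0.2331] open -0.0021101736058675292
linear [-0.0022  0.0003  0.0756] rot [-0.0002 -0.001  -0.0106] row limit .0625 m,.187 rad
```

```bash
python3 -m inch '{"linear":[[-0.002,0,0.035],[-0.002,0,0.07],[-0.002,0,0.075],[0.005,0,0.075],[0.01,0,0.075]],"rot":[[0,0,0],[0,0,0],[0,0,0],[0,0,0],[0,0,0]],"claw":[0,0,0,0,0]}'
python3 -m inch '{"linear":[[0.002,0,0],[0.004,0,0],[0.006,0,0],[0.008,0,0],[0.01,0,0]],"rot":[[0,0,0],[0,0,0],[0,0,0],[0,0,0],[0,0,0]],"claw":[0,0,0,0,0]}'
python3 - <<'E'
from h import *
go([.507+.020,-.0742-.015,.095],53)
E
```

```text
time_s: 12.05
eef_pos: [0.5347, -0.0933, 0.0986]
eef_rot: [0.001, 0.321, 0.947, -0.0]
wrist_force: [0.3, -0.5, 0.7]
opening: 0.001
time_s: 12.68
eef_pos: [0.5259, -0.0871, 0.0968]
eef_rot: [-0.0, 0.322, 0.947, -0.0]
wrist_force: [2.1, -1.3, -0.7]
opening: -0.001
at [ 0.5259 -0.0871  0.0968] yawy 52.4800066472335 t 12.675 F [ 2.0591 -1.2748 -0.7486] open -0.0012221871575085227
linear [-0.0021 -0.001   0.0018] rot [-0.     -0.     -0.0091] row limit .0625 m,.187 rad
```

Contact at 2.4 N, where predicted. The axis in the tool frame is at (.024,.124), so I'll follow the arc with the tool turning along.

```bash
python3 -m inch '{"linear":[[0.0075,-0.0012,0],[0.015,-0.002,0],[0.0226,-0.0023,0],[0.0302,-0.0022,0],[0.0377,-0.0016,0]],"rot":[[0,0,0.06],[0,0,0.12],[0,0,0.18],[0,0,0.24],[0,0,0.3]],"claw":[0,0,0,0,0]}'
cat >> h.py <<'E'
def st():
    o=get_obs();c=rot(o["eef_rot"]);ax=c.inv().apply(np.r_[.582,.0256,.097]-o["eef_pos"]);y=c.as_matrix()[:,1]
    print("t",o["time_s"],"axis in tool",ax,"yaw",np.degrees(np.arctan2(y[1],y[0])),"F tool",c.inv().apply(o["wrist_force"]))
E
python3 -c "
from h import *
st()"
```

```text
time_s: 13.3
eef_pos: [0.4954, -0.0658, 0.097]
eef_rot: [0.001, 0.46, 0.888, -0.0]
wrist_force: [0.3, -1.2, -1.0]
opening: 0.002
t 13.3 axis in tool [ 0.0248  0.1235 -0.0001] yaw 35.17690481602418 F tool [-1.1792 -0.446   0.9883]
```

```bash
python3 -m inch '{"linear":[[0.0038,-0.0007,0],[0.0075,-0.0012,0],[0.0113,-0.0017,0],[0.015,-0.002,0],[0.0188,-0.0022,0]],"rot":[[0,0,0.03],[0,0,0.06],[0,0,0.09],[0,0,0.12],[0,0,0.15]],"claw":[0,0,0,0,0]}'
python3 -c "
from h import *
st()"
python3 -m inch '{"linear":[[0.0025,-0.0005,0],[0.005,-0.0009,0],[0.0075,-0.0012,0],[0.01,-0.0015,0],[0.0125,-0.0018,0]],"rot":[[0,0,0.02],[0,0,0.04],[0,0,0.06],[0,0,0.08],[0,0,0.1]],"claw":[0,0,0,0,0]}'
python3 -c "
from h import *
st()"
```

```text
time_s: 13.92
eef_pos: [0.4823, -0.0512, 0.0968]
eef_rot: [-0.0, 0.526, 0.851, -0.0]
wrist_force: [-0.4, -3.4, 0.1]
opening: -0.001
t 13.925 axis in tool [ 0.0241  0.1236 -0.0002] yaw 26.594365834910427 F tool [-2.8687 -1.9217 -0.1455]
time_s: 14.55
eef_pos: [0.4761, -0.0426, 0.0971]
eef_rot: [0.002, 0.567, 0.824, -0.001]
wrist_force: [1.6, -11.1, -3.3]
opening: -0.001
t 14.55 axis in tool [0.0259 0.1232 0.0001] yaw 20.91147407861306 F tool [-10.967   -2.4808   3.3103]
```

The force has risen to 11 N, so the collar is going tight. Continuing in small calls while watching for the drop.

```bash
python3 -m inch '{"linear":[[0.0025,-0.0005,0],[0.005,-0.0009,0],[0.0075,-0.0012,0],[0.01,-0.0015,0],[0.0125,-0.0018,0]],"rot":[[0,0,0.02],[0,0,0.04],[0,0,0.06],[0,0,0.08],[0,0,0.1]],"claw":[0,0,0,0,0]}'
python3 -c "
from h import *
st()"
```

```text
time_s: 15.18
eef_pos: [0.4695, -0.0311, 0.0969]
eef_rot: [0.001, 0.608, 0.794, -0.001]
wrist_force: [0.5, -8.4, -1.3]
opening: 0.006
t 15.175 axis in tool [ 0.0252  0.1234 -0.0001] yaw 15.16942834266538 F tool [-8.1908 -1.7238  1.3292]
```

```bash
python3 -m inch '{"linear":[[0.0025,-0.0005,0],[0.005,-0.0009,0],[0.0075,-0.0012,0],[0.01,-0.0015,0],[0.0125,-0.0018,0]],"rot":[[0,0,0.02],[0,0,0.04],[0,0,0.06],[0,0,0.08],[0,0,0.1]],"claw":[0,0,0,0,0]}'
python3 -c "
from h import *
st()"
```

```text
time_s: 15.8
eef_pos: [0.464, -0.0187, 0.0968]
eef_rot: [0.0, 0.647, 0.763, -0.0]
wrist_force: [-1.2, -5.4, 0.7]
opening: 0.001
t 15.8 axis in tool [ 0.0243  0.1236 -0.0002] yaw 9.439283398016409 F tool [-5.0899 -2.0606 -0.7331]
```

```bash
python3 -m inch '{"linear":[[0.0025,-0.0005,0],[0.005,-0.0009,0],[0.0075,-0.0012,0],[0.01,-0.0015,0],[0.0125,-0.0018,0]],"rot":[[0,0,0.02],[0,0,0.04],[0,0,0.06],[0,0,0.08],[0,0,0.1]],"claw":[0,0,0,0,0]}'
python3 - <<'E'
from h import *
st()
t=camera("top")[:,:,::-1];cv2.imwrite("pics/top8.png",t);cv2.imwrite("pics/side8.png",camera("side")[:,:,::-1])
E
```

```text
time_s: 16.42
eef_pos: [0.4601, -0.0059, 0.0967]
eef_rot: [-0.0, 0.684, 0.73, 0.0]
wrist_force: [-0.5, -1.0, -0.2]
opening: -0.003
t 16.425 axis in tool [ 0.0235  0.1237 -0.0003] yaw 3.7030880028437534 F tool [-0.9751 -0.5984  0.1743]
```

```bash
python3 - <<'E'
from h import *
s=cv2.imread("pics/side8.png");t=cv2.imread("pics/top8.png")
c=np.zeros((480,800,3),np.uint8);c[:,:400]=cv2.resize(s[165:285,210:310],(400,480),interpolation=2);c[:,400:]=cv2.resize(t[150:270,230:330],(400,480),interpolation=2);cv2.imwrite("pics/s8.png",c)
m=camera_model("side")
for a in(-176,-187,-198):
    a=np.radians(a);p=proj(m,np.r_[.582,.0256,.1]+.17*np.r_[np.cos(a),np.sin(a),0]);print((p-[210,165])*4)
E
```

```text
[ 57.086 249.787]
[ 58.4937 221.5737]
[ 69.4257 194.9615]
```

View pics/s8.png

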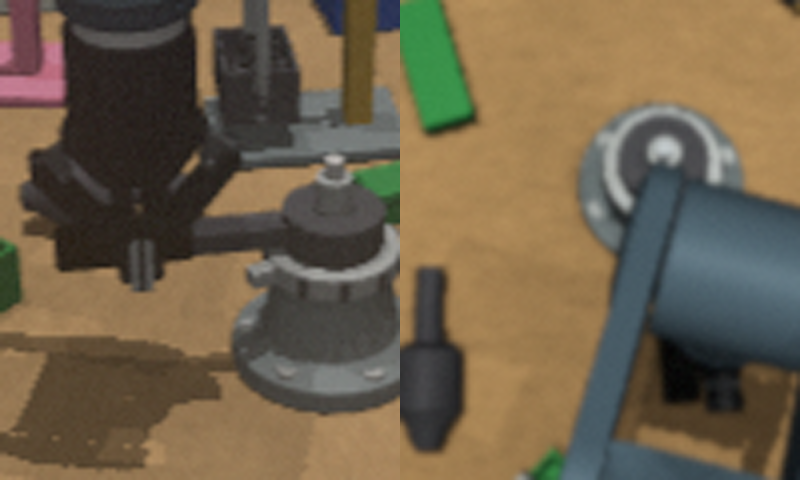

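The lever is still against the fingers (rubber end at side tile (58,250), heading ≈ −176°), so it is just at the crest and not yet over. I'll push a little further.

```bash
python3 -m inch '{"linear":[[0.0019,-0.0003,0],[0.0038,-0.0007,0],[0.0057,-0.001,0],[0.0075,-0.0012,0],[0.0075,-0.0012,0]],"rot":[[0,0,0.015],[0,0,0.03],[0,0,0.045],[0,0,0.06],[0,0,0.06]],"claw":[0,0,0,0,0]}'
python3 - <<'E'
from h import *
st()
s=camera("side")[:,:,::-1];cv2.imwrite("pics/side9.png",s)
a,b=cv2.imread("pics/side8.png"),s
d=np.abs(a.astype(int)-b).sum(2)[165:260,210:300]
# rubber end: darkest columns left of the gripper
for im in(a,b):
    v=cv2.cvtColor(im,40)[...,2];print([ (r,int((v[r,215:232]<60).sum())) for r in range(205,240,3)])
E
```

```text
time_s: 17.15
eef_pos: [0.4585, 0.0012, 0.0968]
eef_rot: [-0.0, 0.705, 0.709, 0.0]
wrist_force: [0.2, 0.2, -0.3]
opening: -0.003
t 17.15 axis in tool [ 0.0236  0.1236 -0.0002] yaw 0.3415240151776405 F tool [0.1971 0.2324 0.335 ]
[(205, 11), (208, 10), (211, 12), (214, 11), (217, 14), (220, 8), (223, 9), (226, 8), (229, 7), (232, 3), (235, 0), (238, 0)]
[(205, 12), (208, 11), (211, 12), (214, 9), (217, 14), (220, 9), (223, 0), (226, 0), (229, 0), (232, 0), (235, 0), (238, 0)]
```

The force fell to 0 and the rubber end has left its place in the image, so the lever has snapped. I stop there, back off, lift clear and check.

```bash
python3 -m inch '{"linear":[[-0.02,0,0],[-0.04,0,0],[-0.05,0,-0.03],[-0.05,0,-0.09],[-0.05,0,-0.15]],"rot":[[0,0,0],[0,0,0],[0,0,0],[0,0,0],[0,0,0]],"claw":[0,0,0,0,0]}'
python3 -m inch '{"linear":[[-0.05,0,0],[-0.11,0,0],[-0.17,0,0],[-0.23,0,0],[-0.25,0,0]],"rot":[[0,0,0],[0,0,0],[0,0,0],[0,0,0],[0,0,0]],"claw":[0,0,0,0,0]}'
python3 - <<'E'
from h import *
st()
s=camera("side")[:,:,::-1];t=camera("top")[:,:,::-1]
cv2.imwrite("pics/top10.png",t)
c=np.zeros((420,800,3),np.uint8);c[:,:400]=cv2.resize(s[110:310,170:360],(400,420),interpolation=2);c[:,400:]=cv2.resize(t[100:300,150:340],(400,420),interpolation=2);cv2.imwrite("pics/s10.png",c)
a=cv2.imread("pics/top0.png");m=camera_model("top")
v=cv2.cvtColor(np.ascontiguousarray(t),40)[...,2];k=np.zeros(v.shape,np.uint8);k[185:240,255:305]=(v[185:240,255:305]<50)*255
q=max(cv2.findContours(k,0,1)[0],key=cv2.contourArea);r=cv2.minAreaRect(q);p=plane(m,r[0],.1);print(r,p,"lever heading",np.degrees(np.arctan2(p[1]-.0256,p[0]-.582)))
E
```

```text
time_s: 17.82
eef_pos: [0.4584, -0.0491, 0.2482]
eef_rot: [-0.0, 0.705, 0.709, -0.0]
wrist_force: [0.4, 0.0, -0.6]
opening: 0.0
time_s: 18.45
eef_pos: [0.4598, -0.3022, 0.2466]
eef_rot: [0.0, 0.706, 0.708, -0.0]
wrist_force: [-0.4, -0.0, 0.4]
opening: 0.004
t 18.45 axis in tool [0.3275 0.1231 0.1495] yaw 0.15266759807822836 F tool [-0.0479 -0.4412 -0.3796]
((283.7735595703125, 229.79244995117188), (8.241633415222168, 21.428245544433594), 15.945394515991211) [0.4683 0.0607 0.1   ] lever heading 162.8500770371864
```

View pics/s10.png

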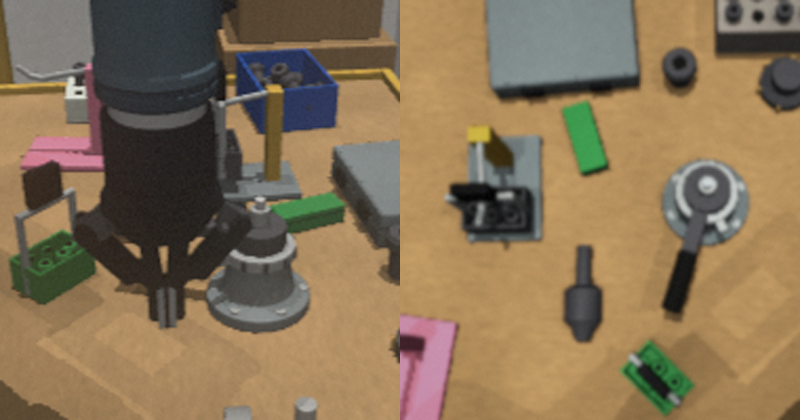

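The lever is at heading −197°, about 20° past the crest where I left it and matching the 0.70 rad stop. The basket hangs on the hook, and the drill chuck, green box and green basket are where they were. The gripper is clear, so I hand in.

```bash
python3 -c "
from bench import *
print(ctrl.hand_in())"
```

```text
the job is handed in; nothing more can be done
None
```

The basket hangs by its bail on the yellow-posted stand's hook, and the lever is clicked over. I handed in at about 18.5 s of the 64 s, with the gripper clear of everything.

- **Basket:** I pinched it by its grip, brought it in over the rod tip, set it down until it touched (about 9.5 N), eased off and let go. The last top view shows it still hanging. In the last side view the arm hides most of it.
- **Lever:** I pushed it clockwise with closed fingers. It turned freely for about 0.5 rad, the push peaked at about 11 N, and I stopped when the force fell to zero. The lever now points at −197°, where I estimate the 0.70 rad stop to be (about −196°).
- **Other things:** In the last views the drill chuck, green box, shell mill, big collet and both look-alikes look unmoved. I did not check the arbor at the end, but the arm never went near it.
- **Disagreements:** The wrist camera placed points about 10 mm off in y from the top and side cameras, so I used the latter two. I viewed 12 pictures, two over the budget of 10.

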